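Press the re-covered sanding block from behind a jar

TASK

Fetch the brown leather-covered sanding block, which lies behind one of the two jars in the wooden tray, and clamp it in the green cam vise so that the leather just glued down along its long sides is pressed while it sets: flat on the bed, centred between the jaws with its long sides against them, the lever swung round until the jaw grips it firmly. Move aside only the jar that is in the way and stand it back upright in its own place in the tray. Leave the other jar, the wax cake and the dropper bottle undisturbed.

Things in the scene. Friction and masses are not known exactly. Their poses are not given: they have to be found in the camera images.
- tray: open birch tray fixed to the bench, 170 (x) x 162 (y) x 40 mm, floor 6 mm, front lip 22 mm high. Origin: centre of its underside; x points to its back. Two lanes run along x, centred at y = +39 and -39 mm, 70 x 156 mm inside; divider 34 mm high, walls 7 mm thick. In each a jar stands in front (x about -42 mm), a block lies just behind it (x about +14 mm), then 40 mm of free floor.
- white_lid_jar_center (a point): centre (half-way up) of the glass jar with a white lid and cream contents: 60 mm diameter up to 64 mm, lid 52 mm diameter, 75 mm high in all, about 0.16 kg. z is up. Which lane it stands in varies.
- black_lid_jar_center (a point): centre (half-way up) of the glass jar with a black lid and grey-brown contents: 57 mm diameter up to 60 mm, lid 50 mm diameter, 70 mm high in all, about 0.15 kg. z is up. Which lane it stands in varies.
- leather_block_center (a point): centre of the reddish-brown leather-covered sanding block, 41 (its x) x 62 (its y) x 22 mm (z), 0.05 kg. It lies flat behind one of the jars (either lane), its y across the lane. The walls leave 4 mm at its ends, the jar a few mm in front: fingers can take it only by its long sides, once the jar is gone.
- wax_cake_center (a point): centre of the yellow beeswax cake, 40 x 55 x 18 mm, lying behind the other jar; stays where it is.
- dropper_center (a point): centre (50 mm up) of the amber dropper bottle, 37 mm diameter, 108 mm high, loose on the bench at x about 0.66 m, behind the gap between tray and vise; it stays there. That gap, for x from 0.42 to 0.59 m, is bare bench at least 120 mm wide, free for setting things down.
- vise: green cam vise fixed to the bench. Origin: middle of the open jaws at bench level, z up. Flat bed at z = 16 mm, x -34 to 34, y -60 to 112 mm (feet out to x = 43 at both ends, 8 mm high). The jaws close along y: fixed face at y = -24, moving face at y = +24 mm when open. Both jaws span x -25 to 25 mm and rise 26 mm above the bed, higher than the block; a 62 mm block stands out 6 mm at either end.
- vise_jaw: moving jaw of the vise, at y = +24 to +50 mm of the vise when open. Origin: middle of its lower edge on the jaw face. The cam drives it toward -y of the vise by 6 mm per rad of the lever; it is spring-backed and gives up to about 2 mm against a block.
- vise_lever (a joint): cam lever, rad: 0 to 0.1 open (points along the vise's -x), 1.55 at its stop (points along +y). Upright pivot at x = 0, y = 75 mm of the vise; it closes clockwise seen from above. The jaw meets a 41 mm block at about 1.2 rad, then squeezes it until the stop. Takes 4 N at the knob, up to about 6 N as the jaw grips; stays where it is left.
- vise_knob (a point): grip point on the upright black knob at the end of the lever, 85 mm from the pivot and 56 mm above the bench; the knob is about 20 mm thick, upright and round, from 27 to 73 mm above the bench.
Mind the look-alikes: they are no part of the job. Several things have the shape of the vise; the one meant has the colours described above.

How it is judged:
By the outcome, as a careful person would: the job done as asked, in the order asked, and still so for the second after the job is handed in, with the robot touching nothing.
It also fails if it takes over 72 s, if anything falls off the work surface, if the arm or the gripper's body presses on something with over 40 N, if the wrist force passes 120 N, or if a joint passes its speed limit or range.

ROBOT

A 6-joint arm with a two-finger parallel gripper is mounted at the origin on a cart in front of the work surface, level with it; the furniture and walls round the work are solid. World frame = base frame: x ahead of the robot, y to its left, z up, the work surface at z = 0. Lengths are in m, angles in rad, forces in N, time in s.
With the tool pointing down it reaches from about 0.275 to 0.75 m from the base axis. Payload 10.2 kg.
Tool frame: the origin (TCP) lies at the very end of the fingers, on their centre line; the grasp point (between the pads) lies 19 mm behind it (grip_point_offset is the distance from the TCP to the grasp point, in m); z points along the fingers, y is the direction in which the jaws open and shut (so a half turn about z gives the same grasp; the last joint's range is limited). The gripper opens to 88 mm and grips with 3 to 60 N. Pads are 18 mm wide; open, the fingers measure 123 mm over their backs; the gripper's body (75 mm by 187 mm) begins 45 mm behind the grasp point.
Start: joints at [0.92, 0.313, 1.498, -0, 1.331, -0.223], TCP at [0.218, 0.478, 0.239] pointing down, gripper open.
Joint ranges: [-2.94, 2.94], [-0.97, 2.17], [0.19, 2.56], [-1.23, 4.37], [0.02, 3.11], [-2.88, 2.88]. Speed limits (rad/s): [2.39, 2.39, 3.01, 3.14, 3.14, 3.14].

INTERFACE

Orientations are given as a unit quaternion [x, y, z, w].
In Python, from rig import read_state, camera, hand_in, grip_point_offset gives the robot as it stands.
- The arm moves only by the tool play_rows, never from a script. Its argument "series" is a list that holds one entry, the list of rows, each a list of 7 numbers: the shift along the tool's x, y, z in m, then the turn, a rotation vector about the tool's x, y, z in degrees, then the opening, from 0 (shut) to 1 (fully open). In form: [[[dx, dy, dz, rx, ry, rz, fingers], ...]]. A call has 1 to 20 rows; each row is the pose to reach, as a shift and turn from the pose measured when the call began, along the tool's axes at that moment; what a row does not reach only later rows make up. A row lasts 1/8 s, in which the tool goes at most 62.5 mm and 10.7 degrees, less where a joint would pass 70% of its speed; a pose out of reach is approached as far as the arm can. A call with a gripper value outside its range is refused whole. The fingers move at their own pace and stop on an object; "grip_force" is the grip in N (left out, the last holds). Time passes only in rows, so rows that repeat a pose let the fingers close. It gives the time, the measured TCP pose, the force and the opening at its end, in the units of the state.
- read_state(): the state, without advancing time (a new reading comes with each control period).
- camera(name): name is "scene" or "top" or "wrist"; returns a dict with "img" (400x640x3 uint8, red, green, blue), "fx", "fy", "cx", "cy" (pixels), "distortion" ([k1, k2, p1, p2, k3] as OpenCV has them; the pictures are not rectified), "view" (4x4, takes a point from world to camera coordinates). Camera axes: x right, y down, z forward; pixel columns grow to the right and rows downward; lengths in m; the calibration is good to about 2 mm. A picture is of the moment at which its call begins. There is no depth.
- hand_in(): hands the job in, once; it reports no verdict.
The state is a dict: "clock": time; "joints": joint angles; "dq": joint speeds; "tau": joint torques, N m; "eef_pos": TCP position; "orientation": TCP orientation; "contact_force": force on the tool from outside, world axes, zero at the start; "ft_torque": the same for the moment, N m; "gripper_width": finger opening in m.
Only numpy, scipy, OpenCV 4.12 (cv2) and the standard library are available. Lean on these libraries where they do the work, as an engineer would, in place of code of your own. Each camera call takes 0.05 s, during which the arm holds its last target. There are 200 camera calls.

## Working session

There is one attempt and no reset: what is moved stays moved. The work goes in short steps, Python scripts to look and compute and a tool call to move; the robot and the scene stay as the last step left them, time stands still between calls to the robot, and variables do not carry over. Pictures are saved under pics/ and viewed, about 8 in all and at most 12, crops included, and the job is handed in when it is done.

Besides the shell and the picture viewer there is one more tool, called after "Emit:" as name([rows], argument=value, ...), one row to a line, values as JSON. play_rows: Moves the arm, as the interface text tells. Its arguments: {"type":"object","properties":{"series":{"type":"array"},"grip_force":{"type":"number"}},"required":["series"]}

```bash
ls; mkdir -p pics
python3 - <<'E'
from rig import *
import cv2,numpy as np
print(read_state(), grip_point_offset)
for n in ("scene","top"):
    c=camera(n); cv2.imwrite(f"pics/{n}0.png",c["img"][:,:,::-1])
    print(n,c["fx"],c["fy"],c["cx"],c["cy"],c["distortion"],np.round(c["view"],4).tolist())
E
```

```text
pics
{'clock': 0.0, 'joints': array([ 9.19560612e-01,  3.13465426e-01,  1.49843050e+00, -1.79831331e-05,
        1.33102965e+00, -2.23410795e-01]), 'dq': array([ 0.00147668,  0.00071438, -0.00040478, -0.00029891,  0.00062442,
        0.00156242]), 'tau': array([-4.40640988e-04, -4.02217555e+01, -2.52271414e+01,  6.93663326e-02,
        3.53016949e-02, -6.37725998e-05]), 'eef_pos': array([0.21768186, 0.47746655, 0.23815566]), 'orientation': array([ 2.12282662e-01,  9.77208078e-01, -6.07438629e-04, -2.74346272e-04]), 'contact_force': array([-0.62109935, -0.15910604,  0.11117203]), 'ft_torque': array([ 0.01015136, -0.00940066, -0.01343333]), 'gripper_width': 0.08810721642835405} 0.0187
scene 440.3981888127833 440.3981888127833 322.5768871233435 201.93816378870048 [0.02667737 0.         0.         0.         0.        ] [[0.8432, -0.5376, 0.0078, -0.372], [-0.3621, -0.5785, -0.7309, 0.292], [0.3975, 0.6135, -0.6824, 1.2063], [0.0, 0.0, 0.0, 1.0]]
top 429.1536514139122 429.1536514139122 322.5858131112459 203.25645994516987 [-0.09285368  0.          0.          0.          0.        ] [[-0.0377, -0.9993, 0.0049, 0.1136], [-0.9764, 0.0358, -0.2128, 0.5067], [0.2124, -0.0128, -0.9771, 1.093], [0.0, 0.0, 0.0, 1.0]]
```

View pics/top0.png

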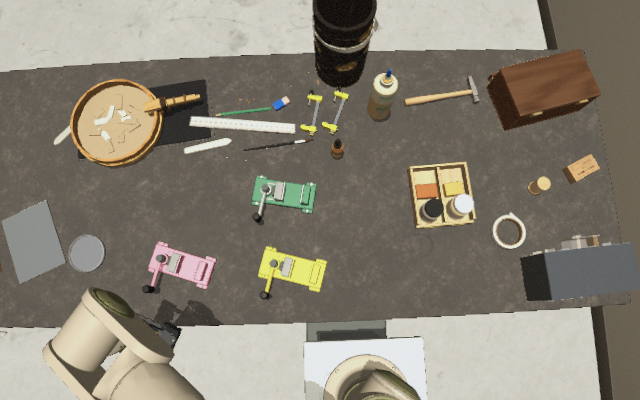

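View pics/scene0.png

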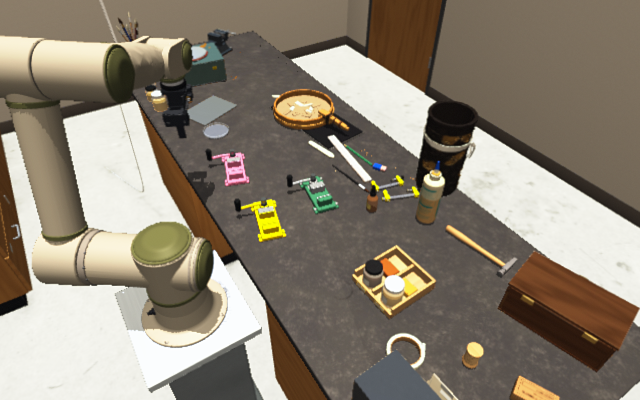

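The top view shows three vises: green (284,195), yellow (292,268) and pink (181,265). It also shows the tray (442,195), with the red-brown block at (427,190) behind the black-lid jar (432,208), and the yellow wax (454,188) behind the white-lid jar (460,206). Other look-alikes are the orange brick at (582,168) and the wooden chest. I choose the green vise and the block at (427,190), and check both in one crop.

Run:
```python
import cv2,numpy as np
i=cv2.imread("pics/top0.png")
a=cv2.resize(i[165:230,245:325],None,fx=5,fy=5,interpolation=cv2.INTER_CUBIC)
b=cv2.resize(i[155:233,403:483],None,fx=5,fy=5,interpolation=cv2.INTER_CUBIC)
o=np.zeros((390,800,3),np.uint8);o[:325,:400]=a;o[:,400:]=b
cv2.imwrite("pics/crop0.png",o)
```

```text
(no output)
```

View pics/crop0.png

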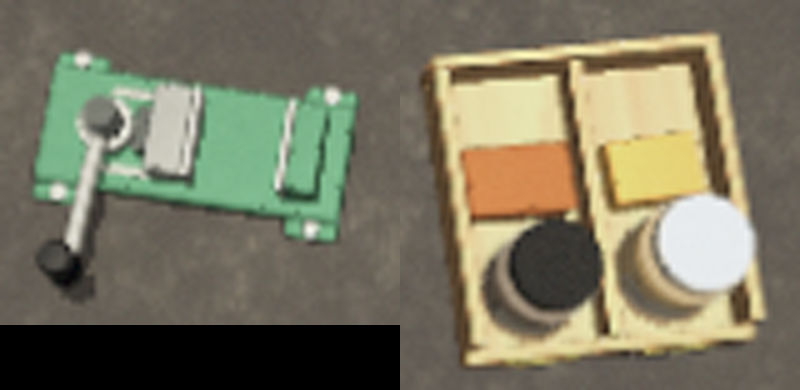

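The crop confirms the choice. The green vise has its moving jaw and pivot on the left and its lever pointing toward the robot (open). The brown block lies behind the black-lid jar in the left lane. Next I turn pixels into positions.

```bash
cat > h.py <<'E'
from rig import *
import cv2,numpy as np
from scipy.spatial.transform import Rotation as R
def ray(c,uv,z):
    K=np.array([[c["fx"],0,c["cx"]],[0,c["fy"],c["cy"]],[0,0,1.]])
    n=cv2.undistortPoints(np.array(uv,float).reshape(-1,1,2),K,np.array(c["distortion"])).reshape(-1,2)
    V=np.array(c["view"]); d=np.c_[n,np.ones(len(n))]@V[:3,:3]; o=-V[:3,:3].T@V[:3,3]
    return o+d*((np.asarray(z)-o[2])/d[:,2])[:,None]
def proj(c,P):
    K=np.array([[c["fx"],0,c["cx"]],[0,c["fy"],c["cy"]],[0,0,1.]]);V=np.array(c["view"])
    return cv2.projectPoints(np.array(P,float).reshape(-1,1,3),cv2.Rodrigues(V[:3,:3])[0],V[:3,3],K,np.array(c["distortion"]))[0].reshape(-1,2)
def goto(pos,yaw):
    "shift (m, tool axes) and turn (deg) to put TCP at pos pointing down with jaw axis (tool y) at yaw (deg) from world y"
    s=read_state(); r=R.from_quat(s["orientation"])
    best=None
    for k in (0,180):
        a=np.radians(yaw+k); y=[-np.sin(a),np.cos(a),0]; z=[0,0,-1.]; T=R.from_matrix(np.c_[np.cross(y,z),y,z])
        v=(r.inv()*T).as_rotvec(degrees=True)
        if best is None or np.linalg.norm(v)<np.linalg.norm(best): best=v
    return np.round(r.inv().apply(np.array(pos)-s["eef_pos"]),4).tolist()+np.round(best,1).tolist()
E
python3 - <<'E'
from h import *
c=camera("top")
A=lambda l:[(x/5+245-.4,y/5+165-.4) for x,y in l]
B=lambda l:[((x-400)/5+403-.4,y/5+155-.4) for x,y in l]
b=ray(c,A([(84,60),(333,96),(58,190),(311,230)]),.009)
print("bolts",b.round(4).tolist(),b.mean(0)); 
d=b[0]-b[1]+b[2]-b[3];print("yaw",np.degrees(np.arctan2(-d[0],d[1])))
j=ray(c,A([(201,88),(187,180),(295,98),(279,192)]),.042);print("jaw",j.round(4).tolist(),j.mean(0))
print("knob",ray(c,A([(58,258)]),.073),"pivot",ray(c,A([(102,115)]),.06))
t=ray(c,B([(432,60),(717,37),(467,360),(755,330)]),[.04,.04,.022,.022]);print("tray",t.round(4).tolist(),t.mean(0))
k=ray(c,B([(462,148),(572,142),(472,216),(581,209)]),.028);print("block",k.round(4).tolist(),k.mean(0))
print("jars",ray(c,B([(556,266),(706,243)]),[.076,.081]))
print("drop",ray(c,[(337,146)],.1))
E
```

```text
bolts [[0.6037, 0.2638, 0.009], [0.5775, 0.1239, 0.009], [0.5291, 0.2788, 0.009], [0.5012, 0.1386, 0.009]] [0.5528979  0.20128425 0.009     ]
yaw -10.925223338117993
jaw [[0.5759, 0.1955, 0.042], [0.5246, 0.204, 0.042], [0.5684, 0.1443, 0.042], [0.5162, 0.1544, 0.042]] [0.54627205 0.17454108 0.042     ]
knob [[0.47826437 0.2697169  0.073     ]] pivot [[0.55798903 0.24756458 0.06      ]]
tray [[0.6089, -0.149, 0.04], [0.6173, -0.3117, 0.04], [0.443, -0.1585, 0.022], [0.4533, -0.321, 0.022]] [ 0.53063092 -0.23504649  0.031     ]
block [[0.5611, -0.1643, 0.028], [0.5624, -0.2266, 0.028], [0.5222, -0.1666, 0.028], [0.524, -0.2279, 0.028]] [ 0.54239727 -0.19635363  0.028     ]
jars [[ 0.48290694 -0.19749743  0.076     ]
 [ 0.49129585 -0.27769745  0.081     ]]
drop [[0.65421411 0.05129789 0.1       ]]
```

Run:
```python
from h import *
s=read_state();print(R.from_quat(s["orientation"]).as_matrix().round(3).tolist())
print(goto([.47,-.19,.2],93.1))
```

```text
[[-0.91, 0.415, -0.001], [0.415, 0.91, -0.001], [0.0, -0.001, -1.0]]
[-0.5065, -0.5027, 0.0387, -0.1, 0.0, 62.4]
```

Emit:
play_rows([
  [[-0.5065,-0.5027,0.0387,0,0,62.4,1],[-0.5065,-0.5027,0.0387,0,0,62.4,1],[-0.5065,-0.5027,0.0387,0,0,62.4,1],[-0.5065,-0.5027,0.0387,0,0,62.4,1],[-0.5065,-0.5027,0.0387,0,0,62.4,1],[-0.5065,-0.5027,0.0387,0,0,62.4,1],[-0.5065,-0.5027,0.0387,0,0,62.4,1],[-0.5065,-0.5027,0.0387,0,0,62.4,1],[-0.5065,-0.5027,0.0387,0,0,62.4,1],[-0.5065,-0.5027,0.0387,0,0,62.4,1],[-0.5065,-0.5027,0.0387,0,0,62.4,1],[-0.5065,-0.5027,0.0387,0,0,62.4,1],[-0.5065,-0.5027,0.0387,0,0,62.4,1],[-0.5065,-0.5027,0.0387,0,0,62.4,1],[-0.5065,-0.5027,0.0387,0,0,62.4,1]],
])

```text
clock: 2.02
eef_pos: [0.4699, -0.189, 0.2002]
orientation: [0.687, 0.726, -0.0, 0.0]
contact_force: [0.1, -0.3, -0.3]
gripper_width: 0.0881
```

Run:
```python
from h import *
s=read_state();print(s["clock"],s["eef_pos"],s["joints"].round(2))
c=camera("wrist");cv2.imwrite("pics/w1.png",c["img"][:,:,::-1]);np.save("w1.npy",c,allow_pickle=True)
print((-np.array(c["view"])[:3,:3].T@np.array(c["view"])[:3,3]).round(3))
```

```text
2.025 [ 0.46985518 -0.18895702  0.20023945] [-0.61  0.31  1.61 -0.    1.22 -0.67]
[ 0.465 -0.111  0.346]
```

View pics/w1.png

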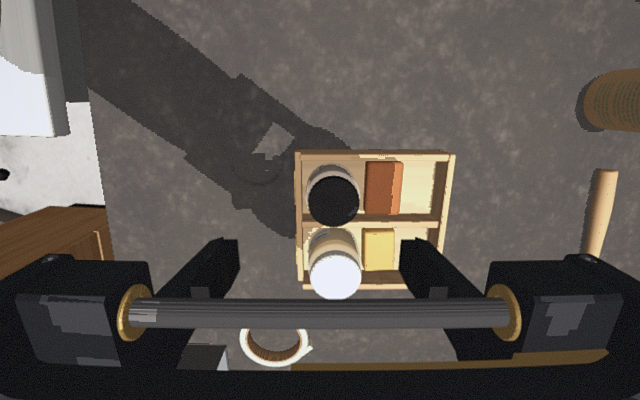

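The wrist view (picture 4) shows the black lid at (333,201), the block's top spanning (366,161) to (402,215), the white lid at (335,276), and the gripper body lying along the jaw axis.

Run:
```python
from h import *
c=np.load("w1.npy",allow_pickle=True).item()
print("black lid",ray(c,[(333,201)],.076),"white",ray(c,[(335,276)],.081))
k=ray(c,[(366,161),(403,161),(401,215),(365,215)],.028);print(k.round(4).tolist(),k.mean(0))
print("tray",ray(c,[(455,152)],.04))
print(goto([.4845,-.1975,.12],93.1),goto([.4845,-.1975,.040],93.1))
```

```text
black lid [[ 0.48284784 -0.19589775  0.076     ]] white [[ 0.49011977 -0.27456327  0.081     ]]
[[0.5187, -0.1637, 0.028], [0.559, -0.1614, 0.028], [0.5653, -0.2236, 0.028], [0.5239, -0.2258, 0.028]] [ 0.54169489 -0.19360415  0.028     ]
tray [[ 0.60874286 -0.14686172  0.04      ]]
[-0.0091, 0.0141, 0.0803, -0.0, 0.1, 0.1] [-0.0091, 0.0142, 0.1603, -0.0, 0.1, 0.1]
```

Emit:
play_rows([
  [[-0.008,0.0128,0.05,0,0,0,1],[-0.008,0.0128,0.1,0,0,0,1],[-0.008,0.0128,0.13,0,0,0,1],[-0.008,0.0128,0.15,0,0,0,1],[-0.008,0.0128,0.16,0,0,0,1],[-0.008,0.0128,0.16,0,0,0,1],[-0.008,0.0128,0.16,0,0,0,0.5],[-0.008,0.0128,0.16,0,0,0,0.5],[-0.008,0.0128,0.16,0,0,0,0.5],[-0.008,0.0128,0.16,0,0,0,0.5],[-0.008,0.0128,0.16,0,0,0,0.5],[-0.008,0.0128,0.16,0,0,0,0.5]],
], grip_force=25)

```text
clock: 3.58
eef_pos: [0.4834, -0.1966, 0.0406]
orientation: [0.687, 0.726, -0.0, 0.001]
contact_force: [1.3, -0.1, 4.9]
gripper_width: 0.0553
```

Emit:
play_rows([
  [[0,0,-0.01,0,0,0,0.5],[0,0,-0.03,0,0,0,0.5],[0,0,-0.055,0,0,0,0.5],[0,0,-0.07,0,0,0,0.5],[0.02,0,-0.07,0,0,0,0.5],[0.055,-0.002,-0.07,0,0,0,0.5],[0.095,-0.004,-0.07,0,0,0,0.5],[0.13,-0.0045,-0.07,0,0,0,0.5],[0.15,-0.0045,-0.06,0,0,0,0.5],[0.1575,-0.0045,-0.04,0,0,0,0.5],[0.1575,-0.0045,-0.02,0,0,0,0.5],[0.1575,-0.0045,-0.005,0,0,0,0.5],[0.1575,-0.0045,0.002,0,0,0,0.5],[0.1575,-0.0045,0.0045,0,0,0,0.5],[0.1575,-0.0045,0.0045,0,0,0,0.5]],
])

```text
clock: 5.45
eef_pos: [0.4704, -0.0397, 0.0361]
orientation: [0.687, 0.726, -0.0, 0.001]
contact_force: [0.0, -0.7, -0.8]
gripper_width: 0.0549
```

Run:
```python
from h import *
s=read_state();print(s["eef_pos"],s["gripper_width"],s["contact_force"])
c=camera("wrist");cv2.imwrite("pics/w2.png",c["img"][:,:,::-1])
```

```text
[ 0.47038484 -0.03968106  0.03613033] 0.05491763067152055 [ 0.04318342 -0.67604983 -0.84345996]
```

View pics/w2.png

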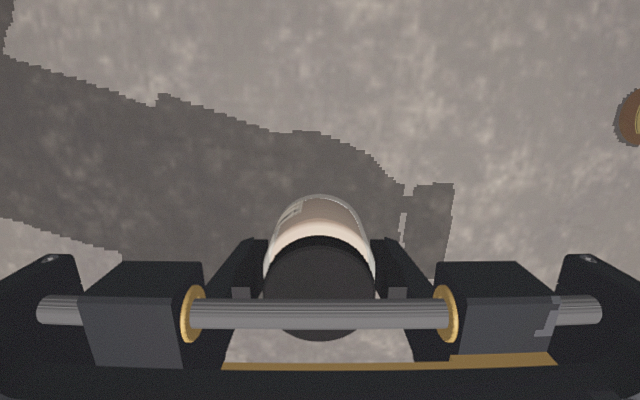

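The jar is held upright at (320,270) between the fingers and has not quite touched the bench. I lower it a little, release and rise.

Emit:
play_rows([
  [[0,0,0.001,0,0,0,0.5],[0,0,0.002,0,0,0,0.5],[0,0,0.002,0,0,0,0.5]],
])

```text
clock: 5.88
eef_pos: [0.4707, -0.0398, 0.0346]
orientation: [0.687, 0.726, -0.0, 0.001]
contact_force: [0.4, 0.9, 3.9]
gripper_width: 0.0554
```

Emit:
play_rows([
  [[0,0,0,0,0,0,0.85],[0,0,0,0,0,0,0.85],[0,0,0,0,0,0,0.85],[0,0,-0.03,0,0,0,0.85],[0,0,-0.07,0,0,0,0.85],[0,0,-0.1,0,0,0,0.85],[-0.05,0.02,-0.1,0,0,0,0.75],[-0.1,0.04,-0.1,0,0,0,0.75],[-0.1588,0.0628,-0.1,0,0,0,0.75],[-0.1588,0.0628,-0.0854,0,0,0,0.75],[-0.1588,0.0628,-0.0854,0,0,0,0.75],[-0.1588,0.0628,-0.0854,0,0,0,0.75]],
])

```text
clock: 7.38
eef_pos: [0.5418, -0.1936, 0.1207]
orientation: [0.687, 0.727, -0.0, 0.001]
contact_force: [-0.1, -0.7, 0.7]
gripper_width: 0.0659
```

Run:
```python
from h import *
s=read_state();print(s["eef_pos"],s["gripper_width"],s["contact_force"])
c=camera("wrist");cv2.imwrite("pics/w3.png",c["img"][:,:,::-1]);np.save("w3.npy",c,allow_pickle=True)
for p in ([.542,-.195,.028],):print(proj(c,p))
```

```text
[ 0.54175731 -0.19363573  0.12070524] 0.06586056959870043 [-0.12107749 -0.73273487  0.66785547]
[[319.98261485 205.13133169]]
```

View pics/w3.png

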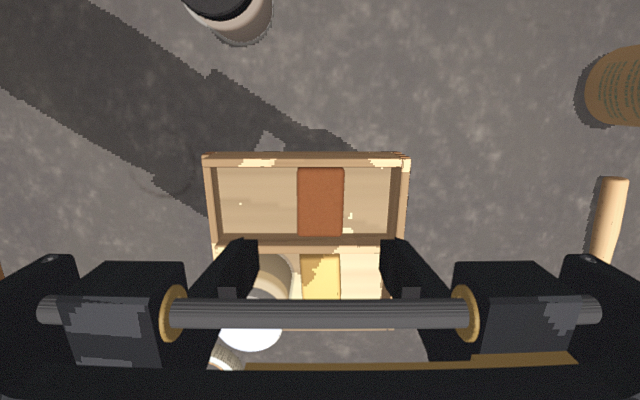

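The jar stands upright on the bench (top left). The block's top is centred at (321,202), where the estimate predicted (320,205), so I descend on it.

Emit:
play_rows([
  [[-0.001,0,0.04,0,0,0,0.75],[-0.001,0,0.07,0,0,0,0.75],[-0.001,0,0.09,0,0,0,0.75],[-0.001,0,0.102,0,0,0,0.75],[-0.001,0,0.108,0,0,0,0.75],[-0.001,0,0.108,0,0,0,0.75],[-0.001,0,0.108,0,0,0,0.3],[-0.001,0,0.108,0,0,0,0.3],[-0.001,0,0.108,0,0,0,0.3],[-0.001,0,0.108,0,0,0,0.3],[-0.001,0,0.108,0,0,0,0.3]],
], grip_force=20)

```text
clock: 8.8
eef_pos: [0.5424, -0.195, 0.0133]
orientation: [0.687, 0.727, 0.0, 0.002]
contact_force: [-1.0, 0.5, 5.0]
gripper_width: 0.0401
```

Emit:
play_rows([
  [[0,0,-0.015,0,0,0,0.3],[0,0,-0.045,0,0,0,0.3],[0,0,-0.075,0,0,0,0.3],[0.01,0,-0.085,0,0,0,0.3],[0.06,0.005,-0.085,0,0,0,0.3],[0.11,0.01,-0.085,0,0,0,0.3],[0.16,0.015,-0.085,0,0,0,0.3],[0.21,0.02,-0.08,0,0,0,0.3],[0.2323,0.02,-0.06,0,0,0,0.3],[0.2323,0.02,-0.03,0,0,0,0.3],[0.2323,0.02,-0.01,0,0,0,0.3],[0.2323,0.02,0,0,0,0,0.3],[0.2323,0.02,0.0045,0,0,0,0.3],[0.2323,0.02,0.006,0,0,0,0.3],[0.2323,0.02,0.006,0,0,0,0.3]],
])

```text
clock: 10.68
eef_pos: [0.5496, 0.038, 0.0074]
orientation: [0.687, 0.727, 0.0, 0.002]
contact_force: [0.4, -0.7, -0.7]
gripper_width: 0.0405
```

Emit:
play_rows([
  [[0,0,0.0015,0,0,0,0.3],[0,0,0.0015,0,0,0,0.3],[0,0,0.0015,0,0,0,0.75],[0,0,0.0015,0,0,0,0.75],[0,0,0.0015,0,0,0,0.75],[0,0,-0.03,0,0,0,0.9],[0,0,-0.09,0,0,0,0.95],[0,0,-0.13,0,0,20,0.95],[0,0,-0.13,0,0,40,0.95],[0,0,-0.13,0,0,60,0.95],[0,0,-0.13,0,0,80,0.95],[0,0,-0.13,0,0,90,0.95],[0,0,-0.13,0,0,90,0.95],[0,0,-0.13,0,0,90,0.95],[0,0,-0.13,0,0,90,0.95],[0,0,-0.13,0,0,90,0.95]],
])

```text
clock: 12.68
eef_pos: [0.5491, 0.0383, 0.1373]
orientation: [1.0, 0.026, 0.002, 0.001]
contact_force: [0.4, -0.2, 0.0]
gripper_width: 0.0838
```

Run:
```python
from h import *
s=read_state();print(s["eef_pos"],s["gripper_width"],s["joints"].round(2))
c=camera("wrist");cv2.imwrite("pics/w4.png",c["img"][:,:,::-1]);np.save("w4.npy",c,allow_pickle=True)
print(proj(c,[.5496,.038,.022]),goto([.5496,.038,.12],-176.9))
```

```text
[0.54910484 0.03827429 0.13731209] 0.08377486481190152 [-0.14  0.46  1.56 -0.    1.12  1.38]
[[320.21158342 193.67492289]] [0.0004, 0.0003, 0.0173, 0.1, -0.2, -0.2]
```

View pics/w4.png

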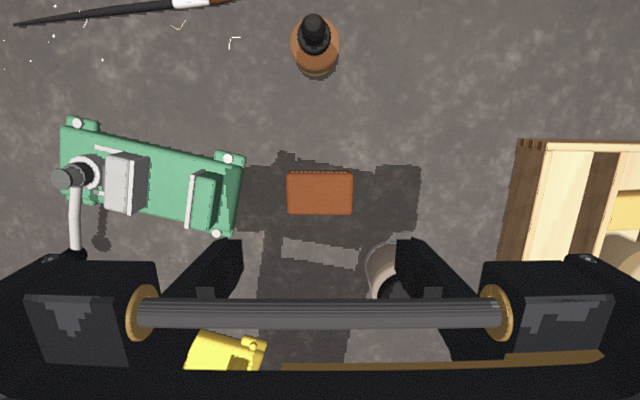

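The block lies flat at (320,193), exactly where predicted. The vise jaws show at (140,185) and (192,200), and the dropper and the jar are fine. I measure the vise again from this view.

Run:
```python
from h import *
c=np.load("w4.npy",allow_pickle=True).item()
j=ray(c,[(147,157),(133,213),(194,171),(187,228)],.042);print("jaw",j.round(4).tolist(),j.mean(0))
b=ray(c,[(77,123),(228,158),(216,233)],.009);print("bolts",b.round(4).tolist())
d=b[0]-b[1];print("yaw",np.degrees(np.arctan2(-d[0],d[1])))
e=b[0]-b[2]; print("diag mid",(b[0]+b[2])/2)
i=cv2.imread("pics/w4.png");cv2.imwrite("pics/w4c.png",cv2.resize(i[105:265,45:265],None,fx=3.6,fy=3.6,interpolation=cv2.INTER_CUBIC))
```

```text
jaw [[0.5797, 0.1835, 0.042], [0.5294, 0.202, 0.042], [0.5696, 0.1447, 0.042], [0.5178, 0.1547, 0.042]] [0.54910574 0.17123404 0.042     ]
bolts [[0.6027, 0.2665, 0.009], [0.5761, 0.1255, 0.009], [0.4994, 0.1406, 0.009]]
yaw -10.668925429542435
diag mid [0.55105668 0.20352194 0.009     ]
```

View pics/w4c.png

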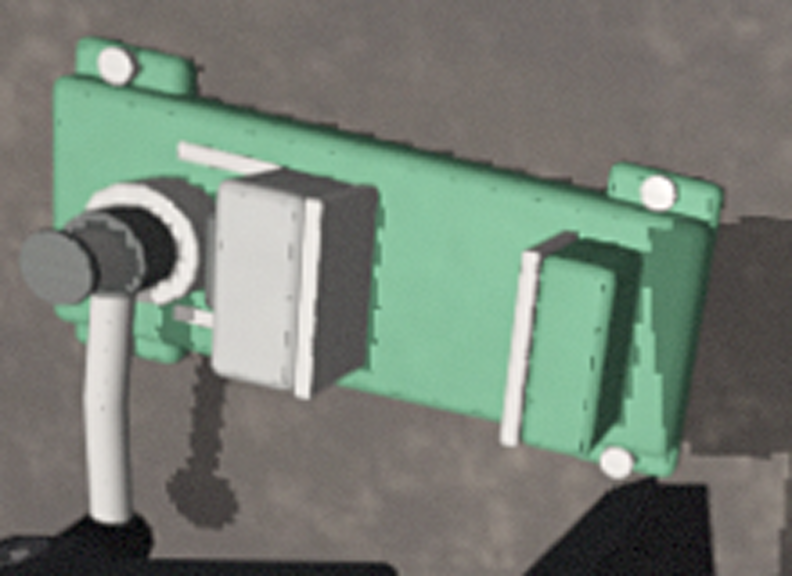

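Emit:
play_rows([
  [[0,0,0.04,0,0,0,0.95],[0,0,0.08,0,0,0,0.95],[0,0,0.11,0,0,0,0.95],[0,0,0.124,0,0,0,0.95],[0,0,0.129,0,0,0,0.95],[0,0,0.129,0,0,0,0.95],[0,0,0.129,0,0,0,0.5],[0,0,0.129,0,0,0,0.5],[0,0,0.129,0,0,0,0.5],[0,0,0.129,0,0,0,0.5],[0,0,0.129,0,0,0,0.5]],
], grip_force=20)

```text
clock: 14.1
eef_pos: [0.5498, 0.0379, 0.0088]
orientation: [1.0, 0.025, 0.002, 0.001]
contact_force: [-1.3, 0.1, 5.6]
gripper_width: 0.0625
```

Run:
```python
from h import *
c=np.load("w4.npy",allow_pickle=True).item()
P=[(324,200),(309,398),(526,250),(503,443)]
j=ray(c,[(x/3.6+45-.36,y/3.6+105-.36) for x,y in P],.042);print("jaw",j.round(4).tolist(),j.mean(0))
a=np.radians(-10.7);X=np.array([np.cos(a),np.sin(a)]);Y=np.array([-X[1],X[0]])
print([( (p[:2]-j.mean(0)[:2])@X, (p[:2]-j.mean(0)[:2])@Y) for p in j])
for o in ((.5465,.1745),):
  print(goto([*o,.09],79.3),goto([*o,.024],79.3))
  o=np.array(o); print("knob",o+75e-3*Y-85e-3*X)
```

```text
jaw [[0.5765, 0.1945, 0.042], [0.5272, 0.2046, 0.042], [0.5669, 0.1476, 0.042], [0.5179, 0.157, 0.042]] [0.54711891 0.17593504 0.042     ]
[(np.float64(0.02543679081512246), np.float64(0.023653509278071663)), (np.float64(-0.02491855009926535), np.float64(0.024486686105372902)), (np.float64(0.024655257579055234), np.float64(-0.024151439848757807)), (np.float64(-0.025173498294912455), np.float64(-0.02398875553468675))]
[0.004, -0.1363, -0.0816, 0.3, -0.1, -76.4] [0.0037, -0.1365, -0.0156, 0.3, -0.1, -76.4]
knob [0.47690291 0.26397762]
```

Emit:
play_rows([
  [[0,0,-0.02,0,0,0,0.5],[0,0,-0.05,0,0,0,0.5],[0,0,-0.08,0,0,-8,0.5],[0.001,-0.03,-0.085,0,0,-18,0.5],[0.002,-0.06,-0.085,0,0,-28,0.5],[0.003,-0.09,-0.085,0,0,-38,0.5],[0.004,-0.12,-0.085,0,0,-48,0.5],[0.0045,-0.1373,-0.085,0,0,-58,0.5],[0.0045,-0.1373,-0.085,0,0,-68,0.5],[0.0045,-0.1373,-0.085,0.3,0,-76.4,0.5],[0.0045,-0.1373,-0.083,0.3,0,-76.4,0.5],[0.0045,-0.1373,-0.0816,0.3,0,-76.4,0.5]],
])

```text
clock: 15.6
eef_pos: [0.5469, 0.1754, 0.0897]
orientation: [0.771, 0.637, 0.001, -0.0]
contact_force: [0.3, -0.7, -0.4]
gripper_width: 0.0622
```

Run:
```python
from h import *
s=read_state();print(s["eef_pos"],s["gripper_width"],s["joints"].round(2),goto([.547,.1755,.045],79.3),goto([.547,.1755,.0235],79.3))
c=camera("wrist");cv2.imwrite("pics/w5.png",c["img"][:,:,::-1]);np.save("w5.npy",c,allow_pickle=True)
a=np.radians(-10.7);X=np.array([np.cos(a),np.sin(a)]);Y=np.array([-X[1],X[0]]);o=np.array([.547,.1755])
print(proj(c,[[*(o+x*X+y*Y),.042] for x in(-.025,.025) for y in (-.024,.024)]).round(1).tolist())
```

```text
[0.54686214 0.17542772 0.08970179] 0.062153479856769625 [0.11 0.57 1.52 0.   1.05 0.29] [0.0, 0.0001, 0.0447, 0.0, -0.1, -0.2] [0.0, 0.0001, 0.0662, 0.0, -0.1, -0.2]
[[286.5, 254.0], [283.9, 190.4], [355.2, 253.7], [357.5, 190.1]]
```

View pics/w5.png

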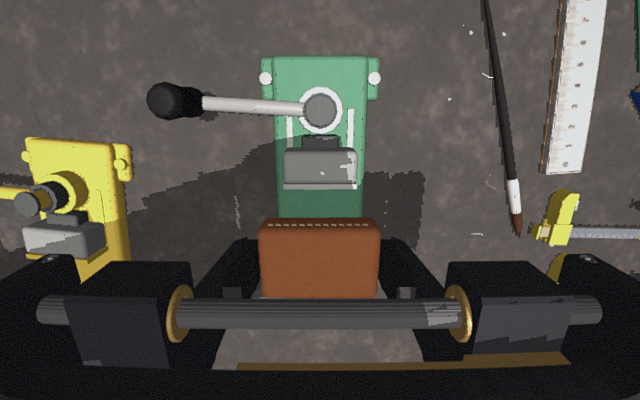

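The jaw corners appear at (284,188) and (357,188), against (284,190) and (357,190) predicted, and the block is square to the jaws. I lower it.

Emit:
play_rows([
  [[0,0,0.02,0,0,0,0.5],[0,0,0.035,0,0,0,0.5],[0,0,0.045,0,0,0,0.5],[0,0,0.053,0,0,0,0.5],[0,0,0.06,0,0,0,0.5],[0,0,0.064,0,0,0,0.5],[0,0,0.0645,0,0,0,0.5],[0,0,0.0645,0,0,0,0.5]],
])

```text
clock: 16.65
eef_pos: [0.5469, 0.1755, 0.0253]
orientation: [0.771, 0.637, 0.001, -0.0]
contact_force: [0.1, -1.0, -0.7]
gripper_width: 0.0619
```

Emit:
play_rows([
  [[0,0,0.0008,0,0,0,0.5],[0,0,0.0012,0,0,0,0.5],[0,0,0.0012,0,0,0,0.85],[0,0,0.0012,0,0,0,0.85],[0,0,0.0012,0,0,0,0.85],[0,0,-0.02,0,0,0,0.85],[0,0,-0.06,0,0,0,0.85],[0,0,-0.1,0,0,0,0.8],[0,0,-0.1,0,0,0,0.7],[0,0,-0.1,0,0,0,0.7]],
])

```text
clock: 17.9
eef_pos: [0.5464, 0.1753, 0.1244]
orientation: [0.771, 0.637, 0.0, -0.001]
contact_force: [0.1, -0.2, -0.6]
gripper_width: 0.0617
```

Run:
```python
from h import *
s=read_state();print(s["eef_pos"],s["gripper_width"],s["contact_force"])
c=camera("wrist");cv2.imwrite("pics/w6.png",c["img"][:,:,::-1]);np.save("w6.npy",c,allow_pickle=True)
t=camera("top");
i=c["img"][:,:,::-1][0:290,90:470];k=t["img"][:,:,::-1][170:225,240:320]
o=np.zeros((580,760,3),np.uint8);o[:]=cv2.resize(i,(760,580),interpolation=cv2.INTER_CUBIC)
cv2.imwrite("pics/w6c.png",o)
a=np.radians(-10.7);X=np.array([np.cos(a),np.sin(a)]);Y=np.array([-X[1],X[0]]);O=np.array([.547,.1755])
for th in (0,.1):
  k=O+.075*Y+.085*(-np.cos(th)*X+np.sin(th)*Y); p=proj(c,[[*k,.073],[*k,.027]]); print(th,k,p.tolist(),((p-[90,0])*2).tolist())
b=proj(c,[[*(O+x*X+y*Y),.038] for x in(-.031,.031) for y in (-.0205,.0205)]);print(((b-[90,0])*2).tolist())
```

```text
[0.54642886 0.17533453 0.12443025] 0.06171155660468985 [ 0.14032383 -0.17656608 -0.63143129]
0 [0.47740291 0.26497762] [[190.17613546559136, 113.06878912541436], [214.04438658983173, 112.00565236908098]] [[200.35227093118272, 226.1375782508287], [248.08877317966346, 224.01130473816195]]
0.1 [0.47939571 0.27323707] [[189.2780839826113, 99.39182624440431], [213.54046139406123, 100.87848141605465]] [[198.55616796522258, 198.78365248880863], [247.08092278812245, 201.7569628321093]]
[[389.02736190759265, 457.1657380573503], [385.23548860459357, 363.12654648302464], [535.1619085239768, 456.74761770756754], [538.8061346699183, 362.6796401175859]]
```

View pics/w6c.png

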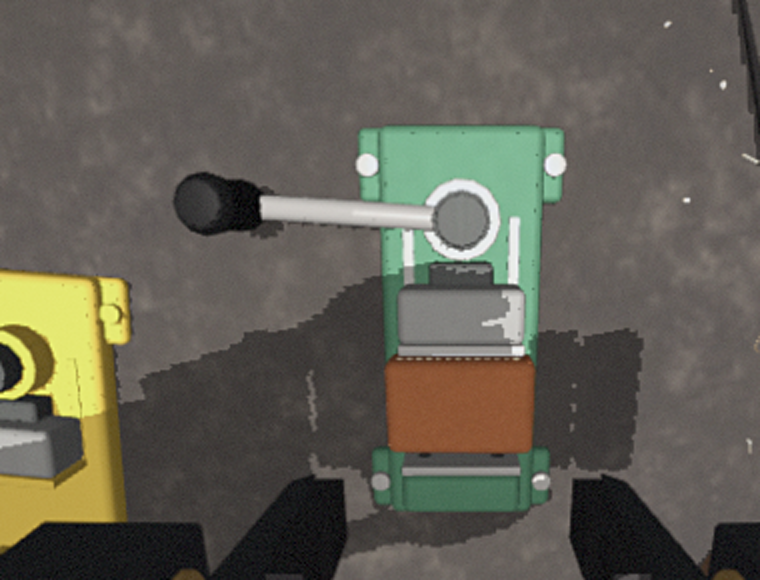

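The block sits between the jaws, square and centred (top spans (388,362) to (533,452)). The knob's top is at (200,203), so the lever is at about 0.085 rad. Now the lever.

Run:
```python
from h import *
c=np.load("w6.npy",allow_pickle=True).item()
print(ray(c,[(200/2+90,203/2)],.073))
print(goto([.479,.272,.12],-15.6))
```

```text
[[0.47946549 0.27189874 0.073     ]]
[0.0823, -0.0842, 0.0041, -0.1, -0.1, -85.2]
```

Emit:
play_rows([
  [[0.03,-0.03,0.002,0,0,-10,0.5],[0.0823,-0.0842,0.004,0,0,-20,0.5],[0.0823,-0.0842,0.004,0,0,-30,0.5],[0.0823,-0.0842,0.004,0,0,-40,0.5],[0.0823,-0.0842,0.004,0,0,-50,0.5],[0.0823,-0.0842,0.004,0,0,-60,0.5],[0.0823,-0.0842,0.004,0,0,-70,0.5],[0.0823,-0.0842,0.004,0,0,-80,0.5],[0.0823,-0.0842,0.004,0,0,-85.2,0.5],[0.0823,-0.0842,0.004,0,0,-85.2,0.5],[0.0823,-0.0842,0.03,0,0,-85.2,0.5],[0.0823,-0.0842,0.06,0,0,-85.2,0.5],[0.0823,-0.0842,0.08,0,0,-85.2,0.5],[0.0823,-0.0842,0.083,0,0,-85.2,0.5],[0.0823,-0.0842,0.083,0,0,-85.2,0],[0.0823,-0.0842,0.083,0,0,-85.2,0],[0.0823,-0.0842,0.083,0,0,-85.2,0],[0.0823,-0.0842,0.083,0,0,-85.2,0]],
], grip_force=20)

```text
clock: 20.25
eef_pos: [0.4791, 0.2719, 0.0418]
orientation: [0.136, 0.991, 0.0, -0.0]
contact_force: [-2.5, -2.1, 6.5]
gripper_width: 0.0188
```

Run:
```python
from h import *
s=read_state();print(s["eef_pos"],s["gripper_width"],s["contact_force"],s["joints"].round(2))
a=np.radians(-10.7);X=np.array([np.cos(a),np.sin(a)]);Y=np.array([-X[1],X[0]]);O=np.array([.547,.1755])+.075*Y
d=s["eef_pos"][:2]-O; th0=np.arctan2(d@Y,-d@X);rr=np.linalg.norm(d);print("th0",th0,rr)
r=R.from_quat(s["orientation"])
for th in np.r_[np.arange(th0+.09,1.52,.09),1.52,1.55]:
  p=np.r_[O+.085*(-np.cos(th)*X+np.sin(th)*Y)+ (rr-.085)*d/rr*0, s["eef_pos"][2]]
  print(round(th,2),(r.inv().apply(p-s["eef_pos"])).round(4).tolist(),round(np.degrees(th-th0),1))
```

```text
[0.47914234 0.27194602 0.04183872] 0.0187890781626425 [-2.46697202 -2.1215987   6.53433958] [ 0.3   0.6   1.63  0.    0.91 -1.  ]
th0 0.08456724591976199 0.08488797301468089
0.17 [-0.0002, 0.0076, 0.0] 5.2
0.26 [-0.0012, 0.0152, 0.0] 10.3
0.35 [-0.0029, 0.0227, 0.0] 15.5
0.44 [-0.0053, 0.03, 0.0] 20.6
0.53 [-0.0083, 0.037, 0.0] 25.8
0.62 [-0.0119, 0.0437, 0.0] 30.9
0.71 [-0.0161, 0.0501, 0.0] 36.1
0.8 [-0.0209, 0.0561, 0.0] 41.3
0.89 [-0.0262, 0.0616, 0.0] 46.4
0.98 [-0.032, 0.0666, 0.0] 51.6
1.07 [-0.0381, 0.0711, 0.0] 56.7
1.16 [-0.0447, 0.075, 0.0] 61.9
1.25 [-0.0516, 0.0783, -0.0] 67.0
1.34 [-0.0588, 0.081, -0.0] 72.2
1.43 [-0.0661, 0.083, -0.0] 77.3
1.52 [-0.0733, 0.0843, -0.0] 82.2
1.55 [-0.0758, 0.0846, -0.0] 84.0
```

Emit:
play_rows([
  [[-0.0002,0.0076,0,0,0,5.2,0],[-0.0012,0.0152,0,0,0,10.3,0],[-0.0029,0.0227,0,0,0,15.5,0],[-0.0053,0.03,0,0,0,20.6,0],[-0.0083,0.037,0,0,0,25.8,0],[-0.0119,0.0437,0,0,0,30.9,0],[-0.0161,0.0501,0,0,0,36.1,0],[-0.0209,0.0561,0,0,0,41.3,0],[-0.0262,0.0616,0,0,0,46.4,0],[-0.032,0.0666,0,0,0,51.6,0],[-0.0381,0.0711,0,0,0,56.7,0],[-0.0447,0.075,0,0,0,61.9,0],[-0.0516,0.0783,0,0,0,67,0],[-0.0588,0.081,0,0,0,72.2,0],[-0.0661,0.083,0,0,0,77.3,0],[-0.0733,0.0843,0,0,0,82.2,0],[-0.0758,0.0846,0,0,0,84,0],[-0.0758,0.0846,0,0,0,84,0]],
])

```text
clock: 22.5
eef_pos: [0.5748, 0.3337, 0.042]
orientation: [0.764, 0.646, 0.0, -0.001]
contact_force: [-1.0, 4.8, 0.8]
gripper_width: 0.0182
```

Run:
```python
from h import *
s=read_state();print(s["eef_pos"],s["gripper_width"],s["contact_force"],s["joints"].round(2))
a=np.radians(-10.7);X=np.array([np.cos(a),np.sin(a)]);Y=np.array([-X[1],X[0]]);O=np.array([.547,.1755])+.075*Y
d=s["eef_pos"][:2]-O; print("th",np.arctan2(d@Y,-d@X),np.linalg.norm(d),"F along X",s["contact_force"][:2]@X,s["contact_force"][:2]@Y, R.from_quat(s["orientation"]).as_matrix()[:,1])
```

```text
[0.57481872 0.3336871  0.04195857] 0.018186089029617766 [-0.98173598  4.8317965   0.81697341] [0.35 0.81 1.23 0.   1.1  0.52]
th 1.5470275333199586 0.08562586377085499 F along X -1.861769639810611 4.565509470194516 [ 9.86044925e-01 -1.66477680e-01 -7.66219925e-04]
```

Emit:
play_rows([
  [[0,0.002,0,0,0,0,0],[0,0.003,0,0,0,0,0],[0,0.003,0,0,0,0,0]],
])

```text
clock: 22.88
eef_pos: [0.5759, 0.3336, 0.0419]
orientation: [0.763, 0.646, -0.001, -0.002]
contact_force: [-11.0, 1.4, 6.2]
gripper_width: 0.0186
```

Emit:
play_rows([
  [[0,0.001,0,0,0,0,0.5],[0,0.001,0,0,0,0,0.5],[0,0.001,0,0,0,0,0.5],[0,0.001,-0.03,0,0,0,0.7],[0,0,-0.09,0,0,0,1],[0,0,-0.14,0,0,0,1],[0,0,-0.15,0,0,0,1]],
])

```text
clock: 23.75
eef_pos: [0.5778, 0.3336, 0.1958]
orientation: [0.763, 0.646, 0.002, -0.001]
contact_force: [0.1, -0.4, -0.6]
gripper_width: 0.0819
```

Run:
```python
from h import *
print(goto([.4707,-.0398,.16],-86.9))
```

```text
[-0.3861, -0.0439, 0.0342, 0.1, -0.2, -12.6]
```

Emit:
play_rows([
  [[-0.06,-0.007,0,0,0,-6,1],[-0.12,-0.014,0.01,0,0,-12.6,1],[-0.18,-0.021,0.02,0,0,-12.6,1],[-0.24,-0.028,0.03,0,0,-12.6,1],[-0.3,-0.035,0.0342,0,0,-12.6,1],[-0.36,-0.041,0.0342,0,0,-12.6,1],[-0.3861,-0.0439,0.0342,0,0,-12.6,1],[-0.3861,-0.0439,0.0342,0,0,-12.6,1],[-0.3861,-0.0439,0.0342,0,0,-12.6,1]],
])

```text
clock: 24.88
eef_pos: [0.4707, -0.0391, 0.1596]
orientation: [0.688, 0.726, 0.002, -0.001]
contact_force: [0.5, 0.1, -0.2]
gripper_width: 0.0882
```

Run:
```python
from h import *
s=read_state();print(s["eef_pos"],s["gripper_width"],s["contact_force"])
c=camera("wrist");cv2.imwrite("pics/w7.png",c["img"][:,:,::-1]);np.save("w7.npy",c,allow_pickle=True)
print("expect jar lid",proj(c,[.4707,-.0398,.07]),goto([.4707,-.0398,.035],-86.9))
```

```text
[ 0.47071033 -0.03912434  0.15957441] 0.08818300063922749 [ 0.54968874  0.12462303 -0.24942905]
expect jar lid [[319.81433265 206.09215798]] [-0.0014, -0.0002, 0.1246, 0.1, -0.2, 0.1]
```

View pics/w7.png

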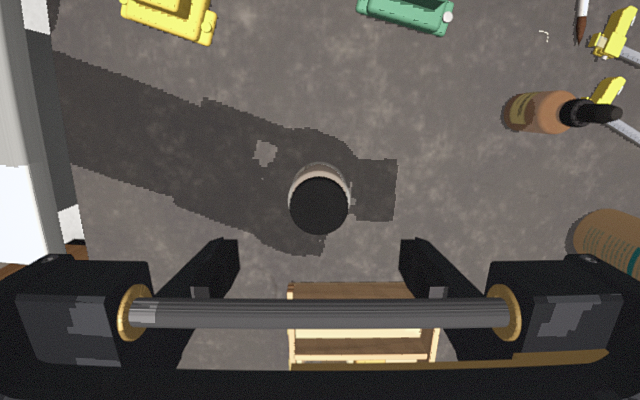

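The jar's lid is at (319,206), as predicted. I grasp it.

Emit:
play_rows([
  [[-0.0008,0,0.04,0,0,0,1],[-0.0008,0,0.08,0,0,0,1],[-0.001,0,0.105,0,0,0,1],[-0.001,0,0.12,0,0,0,1],[-0.001,0,0.1246,0,0,0,1],[-0.001,0,0.1246,0,0,0,1],[-0.001,0,0.1246,0,0,0,0.5],[-0.001,0,0.1246,0,0,0,0.5],[-0.001,0,0.1246,0,0,0,0.5],[-0.001,0,0.1246,0,0,0,0.5],[-0.001,0,0.1246,0,0,0,0.5],[-0.001,0,0.1246,0,0,0,0.5]],
], grip_force=25)

```text
clock: 26.42
eef_pos: [0.471, -0.0394, 0.0352]
orientation: [0.687, 0.726, 0.002, -0.001]
contact_force: [-1.2, 0.5, 2.4]
gripper_width: 0.0552
```

Run:
```python
from h import *
s=read_state();print(s["eef_pos"],s["gripper_width"],s["contact_force"],goto([.4834,-.1966,.0415],-86.9))
```

```text
[ 0.47103845 -0.03940578  0.03521486] 0.05518717346288076 [-1.18891506  0.52186376  2.41744615] [-0.1576, 0.0037, -0.0069, 0.1, -0.2, 0.1]
```

Emit:
play_rows([
  [[0,0,-0.02,0,0,0,0.5],[0,0,-0.045,0,0,0,0.5],[0,0,-0.07,0,0,0,0.5],[-0.01,0,-0.08,0,0,0,0.5],[-0.045,0.001,-0.08,0,-0.2,0.1,0.5],[-0.085,0.002,-0.08,0.1,-0.2,0.1,0.5],[-0.125,0.003,-0.08,0.1,-0.2,0.1,0.5],[-0.15,0.0037,-0.08,0.1,-0.2,0.1,0.5],[-0.1576,0.0037,-0.08,0.1,-0.2,0.1,0.5],[-0.1576,0.0037,-0.075,0.1,-0.2,0.1,0.5],[-0.1576,0.0037,-0.055,0.1,-0.2,0.1,0.5],[-0.1576,0.0037,-0.035,0.1,-0.2,0.1,0.5],[-0.1576,0.0037,-0.02,0.1,-0.2,0.1,0.5],[-0.1576,0.0037,-0.011,0.1,-0.2,0.1,0.5],[-0.1576,0.0037,-0.0075,0.1,-0.2,0.1,0.5],[-0.1576,0.0037,-0.0072,0.1,-0.2,0.1,0.5],[-0.1576,0.0037,-0.0072,0.1,-0.2,0.1,0.5]],
])

```text
clock: 28.55
eef_pos: [0.4836, -0.1968, 0.0422]
orientation: [0.688, 0.726, 0.0, 0.0]
contact_force: [0.2, -0.5, -1.9]
gripper_width: 0.0549
```

Emit:
play_rows([
  [[0,0,0.001,0,0,0,0.5],[0,0,0.0016,0,0,0,0.5],[0,0,0.0016,0,0,0,0.5]],
])

```text
clock: 28.92
eef_pos: [0.4838, -0.1971, 0.0412]
orientation: [0.688, 0.726, -0.0, 0.001]
contact_force: [-0.8, 0.3, 4.8]
gripper_width: 0.0552
```

Emit:
play_rows([
  [[0,0,0,0,0,0,0.85],[0,0,0,0,0,0,0.85],[0,0,0,0,0,0,0.85],[0,0,-0.03,0,0,0,0.85],[0,0,-0.07,0,0,0,0.85],[0,0,-0.13,0,0,0,0.85],[0,-0.06,-0.18,0,0,0,0.85],[0,-0.12,-0.2,0,0,0,0.85],[0,-0.14,-0.2,0,0,0,0.85],[0,-0.14,-0.2,0,0,0,0.85]],
])

```text
clock: 30.18
eef_pos: [0.3428, -0.2045, 0.2418]
orientation: [0.689, 0.725, -0.0, 0.001]
contact_force: [1.2, 0.4, -0.9]
gripper_width: 0.0753
```

Run:
```python
from h import *
s=read_state();print(s["clock"],s["eef_pos"])
c=camera("top");i=c["img"][:,:,::-1];w=camera("scene")["img"][:,:,::-1]
f=lambda a,W,H:cv2.resize(a,(W,H),interpolation=cv2.INTER_CUBIC)
o=np.zeros((600,800,3),np.uint8)
o[:300,:400]=f(i[157:232,235:335],400,300);o[:300,400:]=f(i[155:230,395:495],400,300)
o[300:,:400]=f(w[160:235,275:375],400,300);o[300:,400:]=f(w[240:315,345:445],400,300)
cv2.imwrite("pics/final.png",o)
```

```text
30.175 [ 0.34278649 -0.20453094  0.24182656]
```

View pics/final.png

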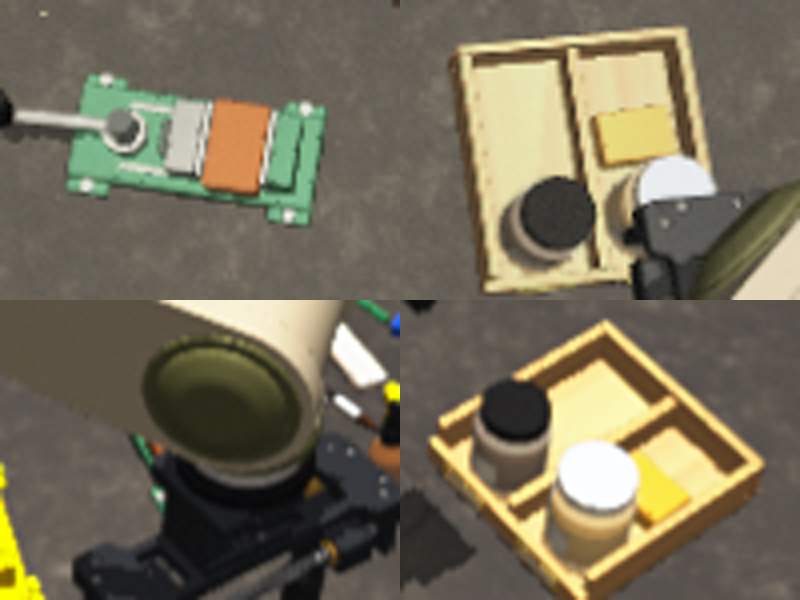

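The final view shows the block between both jaw faces with the lever along +y. The black jar is upright in its place, and the white jar and wax are untouched.

```bash
python3 -c "
from rig import *
print(hand_in())"
```

```text
the job is handed in; nothing more can be done
None
```

The leather block is clamped in the green cam vise and the black-lid jar is back in its place; I handed the job in at about 30 s of the 72 s allowed.

**What I did:**
- I moved the black-lid jar aside onto the bare bench.
- I lifted the block by its long sides, set it on the bench, and took it again by its ends.
- I laid it flat on the vise bed and swung the lever round to its stop.
- I stood the jar back upright in its own lane.

**Last checks:**
- **Vise:** the lever reads about 1.55 rad. A further push met 11 N and moved it only 1.1 mm, so it is at the stop. The final top view shows the block square and centred between both jaw faces.
- **Tray:** the jar was set down within about 1 mm of where I picked it up. The white-lid jar and the wax cake look undisturbed.
- **Dropper:** it was still standing when last seen, just before the jar went back. It was not in the final pictures.
- **Hidden view:** the arm blocked the scene camera's view of the vise at the end, so that check rests on the top camera and the lever readings.

No check failed or disagreed.

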